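# Hold the spring clip gaping over the breakfast card

### The arm

A 6-joint arm with a two-finger parallel gripper is mounted at the origin on the work surface. World frame = base frame: x ahead of the robot, y to its left, z up, the work surface at z = 0. Lengths are in mm, angles in rad, forces in N, time in s.
With the tool pointing down it reaches from about 400 to 925 mm from the base axis. Payload 12.5 kg.
Tool frame: the origin (TCP) lies at the very end of the fingers, on their centre line; the grasp point (between the pads) lies 19 mm behind it; x points along the fingers, y is the direction in which the jaws open and shut, and the axes are right-handed (so a half turn about x gives the same grasp; the last joint's range is limited). The gripper opens to 95 mm and grips with 3 to 60 N. Pads are 20 mm wide; open, the fingers measure 119 mm over their backs; the gripper's body (75 mm by 180 mm) begins 59 mm behind the grasp point.
Start: joints at [1.13, 0.491, 1.559, -0, 1.092, -0.106], TCP at [205.347, 590.322, 214.661] pointing down, gripper open.
Joint ranges: [-3.1, 3.1], [-0.84, 2.19], [0.05, 2.79], [-1.13, 4.28], [0.06, 2.93], [-2.69, 2.69]. Speed limits (rad/s): [2.22, 2.22, 2.79, 3.14, 3.14, 3.14].

### API

Orientations are given as [roll, pitch, yaw] about the fixed x, y, z axes, in that order (R = Rz(yaw) Ry(pitch) Rx(roll)).
In Python, from cell import env, optics, job gives the robot as it stands.
- The arm moves only by the shell command python3 -m handwheel 'ROWS' [OPENING]. ROWS is JSON, a list of rows, each an object with "travel": the shift along the world's x, y, z in mm, a list of three; "roll": the turn about the world's z in degrees. In form: [{"travel": [dx, dy, dz], "roll": roll}, ...]. A call has 1 to 8 rows; each row is the pose to reach, as a shift and turn from the pose commanded when the call began; what a row does not reach only later rows make up. A row lasts 1/10 s, in which the tool goes at most 50 mm and 8.59 degrees, less where a joint would pass 70% of its speed; a pose out of reach is approached as far as the arm can. A call with a gripper value outside its range is refused whole. OPENING is the closure, from -1 (fully open) to 1 (shut), set as the call begins (- or left out, the last holds). The fingers move at their own pace and stop on an object; the grip force is fixed at half the most. Time passes only in rows, so rows that repeat a pose let the fingers close. It gives the time, the measured TCP pose, the force and the opening at its end, in the units of the state.
- env.state(): the state, without advancing time (a new reading comes with each control period).
- optics.read_camera(name): name is "scene" or "top" or "wrist"; returns the picture (384x512x3 uint8, red, green, blue); there is no depth.
- optics.camera_params(name): a dict with "fx", "fy", "cx", "cy" (pixels), "k1" (the pictures are not rectified: a ray, as slopes to the right and down, at radius r is drawn at 1 + k1 r^2 times it, then the intrinsics apply), "world_from_camera" (4x4, takes a point from camera to world coordinates). Camera axes: x right, y up, looking along -z (the intrinsics and any distortion apply to the point x, -y, -z); pixel columns grow to the right and rows downward; lengths in mm; the calibration is good to about 2 mm. A picture is of the moment at which its call begins: read the wrist's pose just before it. camera_params takes no time and is no camera call; for the wrist camera it gives the pose at the moment of the call.
- job.job_done(): hands the job in, once; it reports no verdict.
The state is a dict: "t": time; "joints": joint angles; "qvel": joint speeds; "tau": joint torques, N m; "eef_pos": TCP position; "tcp_rot": TCP orientation; "ft_force": force on the tool from outside, world axes, zero at the start; "moment": the same for the moment, N m; "opening": opening from 0.0 (shut) to 1.0 (fully open).
Only numpy, scipy, OpenCV 4.12 (cv2) and the standard library are available. Lean on these libraries where they do the work, as an engineer would, in place of code of your own. Each camera call takes 0.05 s, during which the arm holds its last target.

### The job

Squeeze the handles of the orange spring clip, lift it out of the cavity in the wooden block, and hold it, jaws spread wide open, around the middle of the top edge of the stiff blue card, so that a note can be slipped in: one jaw in front of the card, one behind, the edge a good centimetre inside and neither jaw touching it. Do not push the card holder about or disturb the butter bell, sugar bowl and jar. Finish while still squeezing and holding the clip there in the air: do not let it close or let go.

Things in the scene. Friction and masses are not known exactly. Their poses are not given: they have to be found in the camera images.
- clip: orange spring clip (44 g) of clothes-peg kind, standing jaws down in the block's cavity, 91 mm tall, 34 mm wide along its hinge pin. Origin: middle of the shut jaws' lower end. x along the pin and the jaws' mouth, y the way the handles are squeezed, z up from jaws to handles. It is the +y half, with the mirrored half hinged on; squeezed evenly, each half leans by half the opening angle
- clip_pin (a point): middle of the steel hinge pin, 45 mm above the clip's origin. Above it two flat handles, 5 mm thick and 44 mm long, splay like a V (13 deg each) up to 46 mm above the pin; over their tops 47 mm along y when shut. Fully squeezed they are parallel, 27 mm over their outer faces. Below it the jaws, 9 mm thick each (18 mm together when shut, meeting at y = 0)
- clip_arm (a joint): opening angle, rad: 0 shut (sprung), 0.45 at the stop, handles fully squeezed and jaw ends 20 mm apart; over 0.28 (12.5 mm apart) counts as wide open. Squeezing the handle tops takes about 5 N to start and 9 N (lower down 15 N) to reach the stop; a stronger grip just holds it at the stop and does no harm
- jaw_a (a point): middle of the lower end of the inner gripping face of the +y jaw (34 mm wide); coincides with the clip's origin
- jaw_b (a point): the same point on the other jaw; coincides with jaw_a when shut. Fully open, the pin lies 44 mm and the tops of the handles 93 mm above the jaw ends
- nest: fixed block of brown wood, 100 x 85 mm (own x, y), 30 mm tall, origin at the middle of its underside. In its middle an open cavity 38 mm (x) by 44 mm (y), 22 mm deep, floor at 8 mm; the clip stands in it, the pin along the block's x, with room for the jaws to spread fully
- card_stand: loose heavy dark wooden holder (0.7 kg), 120 x 75 mm (own x, y), 22 mm tall, origin at the middle of its underside, with a stiff blue card fixed upright in it: 100 mm wide along x, 3 mm thick along y, its top edge 110 mm above the table; a yellow stripe runs just below the edge
- card_edge (a point): middle of the card's top edge, 110 mm above the table; x along the edge, y square to the card's face, z up
- butter_bell: bystander: round ceramic butter bell, 100 mm across, 106 mm tall, origin under its centre
- sugar_bowl: bystander: copper-coloured sugar bowl with closed flip-top, 90 mm across, 78 mm tall, origin under its centre
- jar: bystander: closed hexagonal amber glass jar, 72 mm across, 88 mm tall, standing on a round cork trivet (130 mm across, 9 mm thick), origin under its centre
Mind the look-alikes: they are no part of the job. What is meant by the clip is not purple, and is the larger of those in its own colour.

How it is judged:
By the outcome, as a careful person would: the job done as asked, in the order asked, and still so for the second after the job is handed in, while the arm keeps its last pose, push and grip.
It also fails if it takes over 38 s, if anything falls off the work surface, if the arm or the gripper's body presses on something with over 40 N, if the wrist force passes 120 N, or if a joint passes its speed limit or range.

## Working session

There is one attempt and no reset: what is moved stays moved. The work goes in short steps, Python scripts to look and compute and a shell command to move; the robot and the scene stay as the last step left them, time stands still between calls to the robot, and variables do not carry over. Pictures are saved under pics/ and viewed, and the job is handed in when it is done.

```bash
ls; mkdir -p pics; python3 - <<'E'
from cell import env, optics, job
import cv2
print(env.state())
for n in ["scene","top","wrist"]:
    p=optics.camera_params(n); print(n,p)
    im=optics.read_camera(n); cv2.imwrite(f"pics/{n}0.png",im[:,:,::-1])
E
```

```text
pics
{'t': 0.0, 'joints': array([ 1.13039561e+00,  4.91571004e-01,  1.55942977e+00, -1.29880438e-05,
        1.09168594e+00, -1.05596460e-01]), 'qvel': array([ 0.00012962,  0.00050926,  0.00094031,  0.00033171,  0.000669  ,
       -0.00040476]), 'tau': array([ 1.73962886e-03, -6.12640071e+01, -2.58181858e+01,  6.93216850e-02,
        4.82807436e-02, -9.12160476e-05]), 'eef_pos': array([205.24576364, 590.09405322, 214.06141156]), 'tcp_rot': array([-1.66586439,  1.56970221, -2.00066266]), 'ft_force': array([-0.44051236, -0.4245827 , -0.37143683]), 'moment': array([ 0.05303609, -0.0277155 ,  0.11680778]), 'opening': 1.0034054449238545}
scene {'fx': 384.1585431307083, 'fy': 384.1585431307083, 'cx': 253.30212969620086, 'cy': 191.322657910942, 'k1': -0.06546352835020924, 'world_from_camera': array([[-6.03600584e-01, -4.01595016e-01,  6.88758141e-01,
         1.17274942e+03],
       [ 7.97242622e-01, -3.13118049e-01,  5.16102015e-01,
         4.67290874e+02],
       [ 8.39860811e-03,  8.60626824e-01,  5.09166901e-01,
         5.48009338e+02],
       [ 0.00000000e+00,  0.00000000e+00,  0.000
[... 337 characters left out ...]
2,
         2.69032955e+01],
       [ 1.97388639e-02,  8.02349036e-02,  9.96580522e-01,
         1.19485909e+03],
       [ 0.00000000e+00,  0.00000000e+00,  0.00000000e+00,
         1.00000000e+00]])}
wrist {'fx': 344.2809679323623, 'fy': 344.2809679323623, 'cx': 258.15963429332345, 'cy': 193.60049111725104, 'k1': -0.08134969195988816, 'world_from_camera': array([[ 3.28180916e-01, -9.08294129e-01, -2.59420626e-01,
         1.32625044e+02],
       [ 9.44614397e-01,  3.15282192e-01,  9.11086152e-02,
         6.16379158e+02],
       [-9.62716716e-04, -2.74952567e-01,  9.61457310e-01,
         3.84892072e+02],
       [ 0.00000000e+00,  0.00000000e+00,  0.00000000e+00,
         1.00000000e+00]])}
```

View pics/scene0.png

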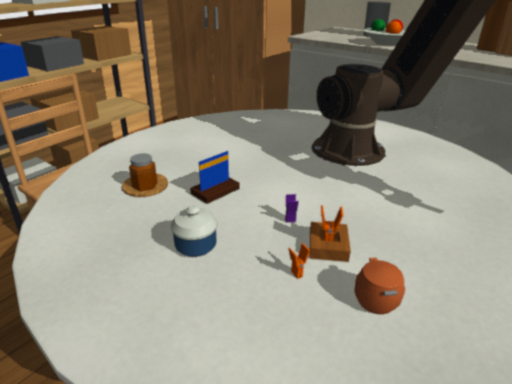

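View pics/top0.png

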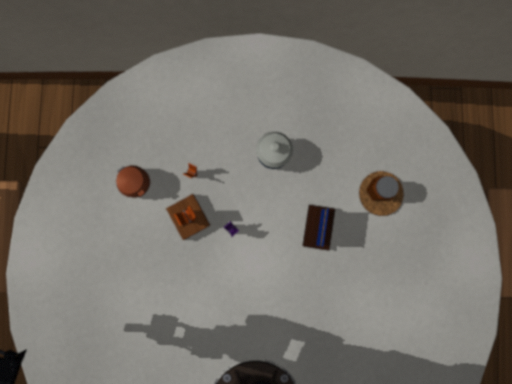

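View pics/wrist0.png

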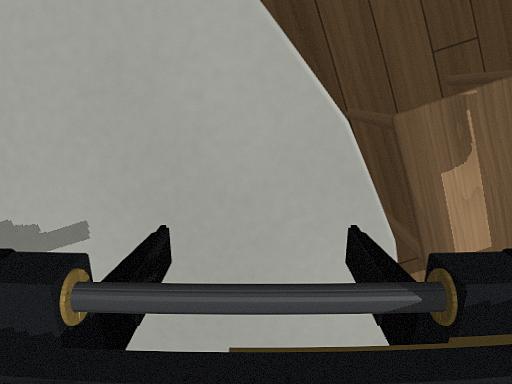

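The scene camera shows the clip in its block at about (332,225) and the card at (214,172). In the top view the block is near (188,217) and the card near (321,228). A purple clip and a smaller orange clip, both decoys, stand free. I'll zoom in and measure.

```bash
cat > h.py <<'E'
import numpy as np, cv2
def K(p): return np.array([[p['fx'],0,p['cx']],[0,p['fy'],p['cy']],[0,0,1.]]), np.array([p['k1'],0,0,0,0.])
def proj(p,X):
    X=np.atleast_2d(X).astype(float); W=p['world_from_camera']; c=(X-W[:3,3])@W[:3,:3]; c=c*[1,-1,-1]
    k,d=K(p); return cv2.projectPoints(c,np.zeros(3),np.zeros(3),k,d)[0].reshape(-1,2)
def ray(p,uv):
    k,d=K(p); n=cv2.undistortPoints(np.array(uv,float).reshape(-1,1,2),k,d).reshape(-1,2)
    W=p['world_from_camera']; v=np.c_[n[:,0],-n[:,1],-np.ones(len(n))]@W[:3,:3].T
    return W[:3,3],v
def atz(p,uv,z):
    o,v=ray(p,uv); return o+v*((z-o[2])/v[:,2])[:,None]
E
python3 - <<'E'
import cv2
a=cv2.imread('pics/top0.png'); s=cv2.imread('pics/scene0.png')
cv2.imwrite('pics/t1.png',cv2.resize(a[185:255,160:350],None,fx=4.2,fy=4.2,interpolation=cv2.INTER_CUBIC))
cv2.imwrite('pics/s1.png',cv2.resize(s[140:290,180:360],None,fx=4,fy=4,interpolation=cv2.INTER_CUBIC))
E
```

```text
(no output)
```

View pics/t1.png

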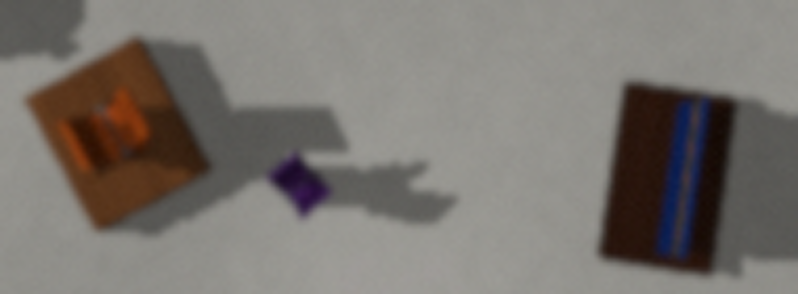

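View pics/s1.png

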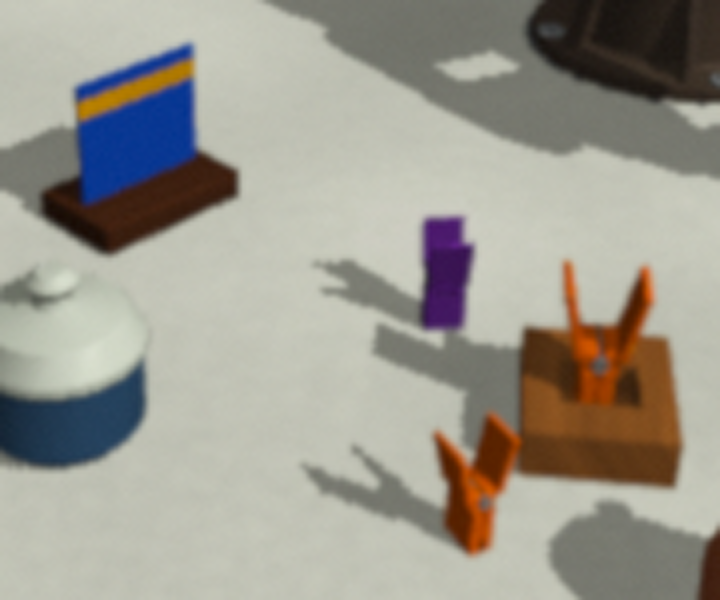

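```bash
cat > fit.py <<'E'
from cell import optics
from h import *
T=optics.camera_params('top'); S=optics.camera_params('scene')
f=lambda l,s,o:[((u+.5)/s-.5+o[0],(v+.5)/s-.5+o[1]) for u,v in l]
t=lambda l:f(l,4.2,(160,185)); s=lambda l:f(l,4,(180,140))
nb=atz(T,t([(26,100),(138,38),(210,170),(98,230)]),30); print('nest T',nb.round(1).tolist(),nb.mean(0))
ns=atz(S,s([(524,328),(668,340),(680,446),(520,434)]),30); print('nest S',ns.round(1).tolist(),ns.mean(0))
for n in (nb,ns): print([np.linalg.norm(n[i]-n[(i+1)%4]).round(1) for i in range(4)],[np.degrees(np.arctan2(*(n[(i+1)%4]-n[i])[[1,0]])).round(1) for i in range(4)])
cb=atz(T,t([(627,85),(735,100),(711,272),(600,255)]),22);print('stand T',cb.round(1).tolist(),cb.mean(0))
print([np.linalg.norm(cb[i]-cb[(i+1)%4]).round(1) for i in range(4)],[np.degrees(np.arctan2(*(cb[(i+1)%4]-cb[i])[[1,0]])).round(1) for i in range(4)])
ce=atz(S,s([(77,87),(193,43)]),110);print('edge S',ce.round(1).tolist(),ce.mean(0),np.linalg.norm(ce[1]-ce[0]),np.degrees(np.arctan2(*(ce[1]-ce[0])[[1,0]])))
ce=atz(T,t([(702,98),(677,256)]),110);print('edge T',ce.round(1).tolist(),ce.mean(0),np.linalg.norm(ce[1]-ce[0]),np.degrees(np.arctan2(*(ce[1]-ce[0])[[1,0]])))
# clip handle tops scene; z=91+8
h=atz(S,s([(568,262),(648,268)]),98);print('handletops S',h.round(1).tolist(),h.mean(0))
h=atz(S,s([(600,365)]),53);print('pin near end S',h)
E
python3 fit.py
```

```text
nest T [[540.9, 252.5, 30.0], [582.8, 179.8, 30.0], [496.8, 130.7, 30.0], [456.6, 203.1, 30.0]] [519.28567839 191.51254286  30.        ]
nest S [[500.6, 132.5, 30.0], [459.8, 205.4, 30.0], [544.7, 252.6, 30.0], [587.6, 180.0, 30.0]] [523.19072051 192.62885546  30.        ]
[np.float64(83.9), np.float64(99.1), np.float64(82.8), np.float64(97.7)] [np.float64(-60.1), np.float64(-150.2), np.float64(119.0), np.float64(30.4)]
[np.float64(83.5), np.float64(97.2), np.float64(84.3), np.float64(99.1)] [np.float64(119.3), np.float64(29.1), np.float64(-59.4), np.float64(-151.4)]
stand T [[556.6, -143.9, 22.0], [547.6, -216.3, 22.0], [433.5, -200.2, 22.0], [444.1, -126.4, 22.0]] [ 495.46091942 -171.69825387   22.        ]
[np.float64(72.9), np.float64(115.2), np.float64(74.6), np.float64(113.9)] [np.float64(-97.1), np.float64(172.0), np.float64(81.9), np.float64(-8.8)]
edge S [[545.7, -178.8, 110.0], [447.8, -164.0, 110.0]] [ 496.75021367 -171.43078697  110.        ] 98.92601384439551 171.4043444104974
edge T [[543.8, -177.5, 110.0], [447.0, -162.2, 110.0]] [ 495.39780761 -169.861157    110.        ] 98.09543267017229 171.01108151218344
handletops S [[519.5, 164.3, 98.0], [498.1, 201.7, 98.0]] [508.83635848 182.9945254   98.        ]
pin near end S [[535.64658597 197.67259336  53.        ]]
```

```bash
python3 - <<'E'
from cell import env
import numpy as np
from scipy.spatial.transform import Rotation as R
s=env.state(); M=R.from_euler('xyz',s['tcp_rot']).as_matrix(); print(M.round(3)); a=np.degrees(np.arctan2(M[1,1],M[0,1])); print('tool y dir',a, s['t'],np.degrees(s['joints']))
print(np.array([521,190,214])-s['eef_pos'])
E
```

```text
[[-0.     0.329  0.944]
 [-0.001  0.944 -0.329]
 [-1.    -0.001 -0.   ]]
tool y dir 70.81799096262472 0.15 [ 6.47672160e+01  2.81554664e+01  8.93400452e+01 -9.30341055e-04
  6.25509006e+01 -6.05034416e+00]
[ 3.15729534e+02 -4.00152736e+02 -2.16480571e-01]
```

```bash
python3 -m handwheel '[{"travel":[30,-38,0],"roll":8},{"travel":[60,-76,0],"roll":16},{"travel":[90,-114,0],"roll":24},{"travel":[120,-152,0],"roll":32},{"travel":[150,-190,0],"roll":40},{"travel":[180,-228,0],"roll":48},{"travel":[210,-266,0],"roll":49},{"travel":[240,-304,0],"roll":49}]' -1
python3 -m handwheel '[{"travel":[30,-38,0],"roll":0},{"travel":[60,-76,0],"roll":0},{"travel":[76,-96,-20],"roll":0},{"travel":[76,-96,-20],"roll":0},{"travel":[76,-96,-20],"roll":0}]'
cat > w.py <<'E'
import sys
from cell import env, optics
import cv2,pickle
n=sys.argv[1]
p=optics.camera_params('wrist'); s=env.state(); im=optics.read_camera('wrist')
pickle.dump((p,s),open(f'pics/{n}.pkl','wb')); cv2.imwrite(f'pics/{n}.png',im[:,:,::-1]); print(s['t'],s['eef_pos'],s['opening'])
E
python3 w.py w1
```

```text
t: 0.95
eef_pos: [443.6, 287.9, 214.7]
tcp_rot: [1.886, 1.571, 2.408]
ft_force: [0.8, -0.9, -0.3]
opening: 1.001
t: 1.45
eef_pos: [518.5, 193.4, 194.3]
tcp_rot: [2.678, 1.569, -3.086]
ft_force: [0.5, 0.5, 0.4]
opening: 1.004
1.45 [518.47330591 193.3993826  194.28203291] 1.0044812485782395
```

View pics/w1.png

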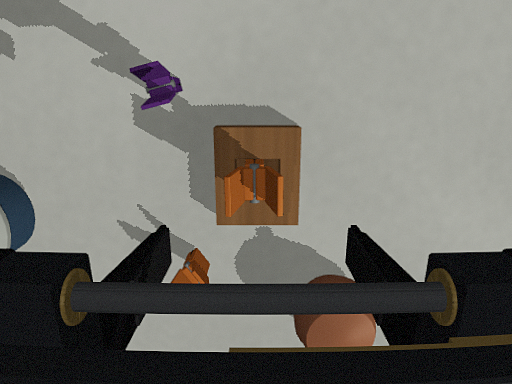

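```bash
python3 - <<'E'
import cv2,numpy as np
a=cv2.imread('pics/w1.png')[115:235,200:315]; cv2.imwrite('pics/w1z.png',cv2.resize(a,None,fx=5,fy=5,interpolation=cv2.INTER_CUBIC))
E
```

```text
(no output)
```

View pics/w1z.png

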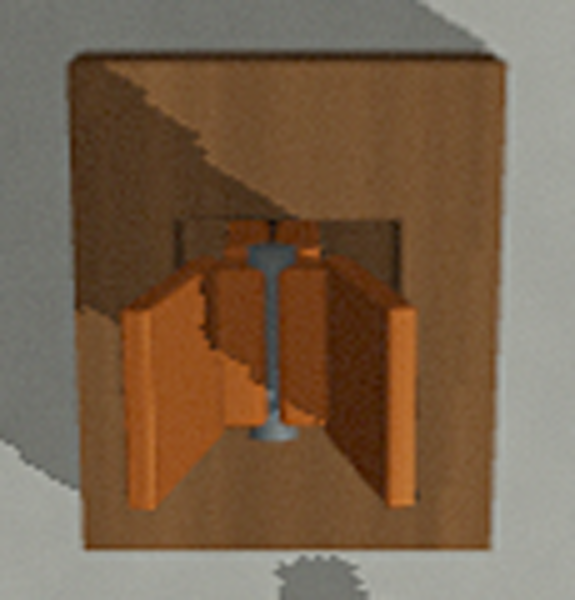

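```bash
python3 - <<'E'
import pickle
from h import *
p,s=pickle.load(open('pics/w1.pkl','rb'))
f=lambda l:[((u+.5)/5-.5+200,(v+.5)/5-.5+115) for u,v in l]
h=atz(p,f([(123,310),(414,310),(412,505),(132,507)]),99);print(h.round(1).tolist(),h.mean(0))
n=atz(p,f([(72,58),(505,63),(490,549),(84,549)]),30);print(n.round(1).tolist(),n.mean(0))
q=atz(p,f([(272,246),(273,433)]),54);print('pin',q.round(1).tolist(),q.mean(0))
for h in (h,n): print([np.linalg.norm(h[i]-h[(i+1)%4]).round(1) for i in range(4)],[np.degrees(np.arctan2(*(h[(i+1)%4]-h[i])[[1,0]])).round(1) for i in range(4)])
print(s['eef_pos'])
E
```

```text
[[518.8, 163.0, 99.0], [495.9, 203.1, 99.0], [524.2, 219.6, 99.0], [547.3, 179.9, 99.0]] [521.55677802 191.38571812  99.        ]
[[497.2, 132.6, 30.0], [456.6, 205.5, 30.0], [543.2, 255.2, 30.0], [585.2, 181.9, 30.0]] [520.54922901 193.80108795  30.        ]
pin [[506.0, 182.2, 54.0], [537.1, 200.1, 54.0]] [521.51681455 191.17900388  54.        ]
[np.float64(46.2), np.float64(32.7), np.float64(45.9), np.float64(33.1)] [np.float64(119.8), np.float64(30.3), np.float64(-59.8), np.float64(-149.2)]
[np.float64(83.4), np.float64(99.8), np.float64(84.5), np.float64(100.8)] [np.float64(119.1), np.float64(29.9), np.float64(-60.2), np.float64(-150.8)]
[518.47330591 193.3993826  194.28203291]
```

```bash
python3 -m handwheel '[{"travel":[0,1,-30],"roll":0},{"travel":[0,1,-50],"roll":0},{"travel":[0,1,-50],"roll":0},{"travel":[0,1,-50],"roll":0}]'; python3 w.py w2
```

```text
t: 1.9
eef_pos: [518.6, 195.6, 145.6]
tcp_rot: [-0.023, 1.57, 0.498]
ft_force: [0.3, -0.1, 0.4]
opening: 1.0
1.9 [518.56039057 195.59998039 145.55872108] 1.0001905828072513
```

View pics/w2.png

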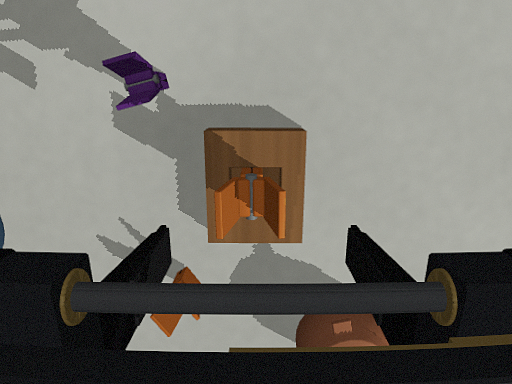

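```bash
python3 - <<'E'
import pickle,cv2
from h import *
from cell import env
from scipy.spatial.transform import Rotation as R
p,s=pickle.load(open('pics/w2.pkl','rb'))
M=R.from_euler('xyz',s['tcp_rot']).as_matrix(); e=s['eef_pos']; print(M.round(3), np.degrees(np.arctan2(M[1,1],M[0,1])))
print('tips',proj(p,[e+47.5*M[:,1],e-47.5*M[:,1],e]).round(1).tolist())
C=p['world_from_camera']; print('cam in tool',((C[:3,3]-e)@M).round(1))
print(env.state()['eef_pos'],env.state()['joints'])
a=cv2.imread('pics/w2.png')[120:250,100:400]; cv2.imwrite('pics/w2z.png',cv2.resize(a,None,fx=2.6,fy=4,interpolation=cv2.INTER_CUBIC))
E
```

```text
[[ 0.    -0.499  0.867]
 [ 0.     0.867  0.499]
 [-1.    -0.     0.   ]] 119.90316988193571
tips [[345.1, 243.1], [169.8, 243.0], [257.4, 243.3]]
cam in tool [-170.8    0.5  -76.6]
[518.91912992 195.454176   145.95357047] [ 2.41044358e-01  4.72947923e-01  1.81024304e+00  1.39487027e-04
  8.56900542e-01 -1.85137214e+00]
```

View pics/w2z.png

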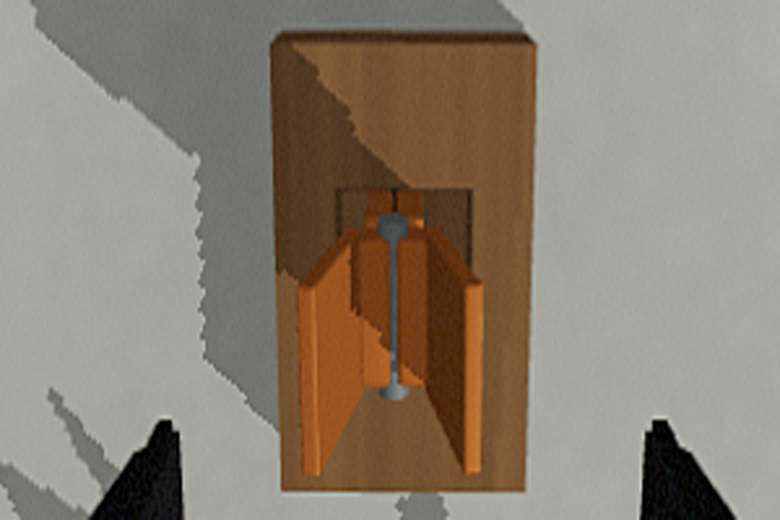

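```bash
python3 - <<'E'
import pickle
from h import *
p,s=pickle.load(open('pics/w2.pkl','rb'))
f=lambda l:[((u+.5)/2.6-.5+100,(v+.5)/4-.5+120) for u,v in l]
h=atz(p,f([(299,286),(482,284),(481,472),(303,476)]),99);print(h.round(1).tolist(),h.mean(0))
q=atz(p,f([(393,215),(394,393)]),54);print('pin',q.round(1).tolist(),q.mean(0))
e=np.array([518.8,195.5]); y=np.array([-.499,.867]); x=np.array([.867,.499])
for m in (h.mean(0)[:2],q.mean(0)[:2]): print(m-e,(m-e)@y,(m-e)@x)
E
```

```text
[[518.6, 163.1, 99.0], [495.2, 202.9, 99.0], [523.8, 219.9, 99.0], [547.9, 179.8, 99.0]] [521.36554223 191.41828414  99.        ]
pin [[505.6, 181.9, 54.0], [537.5, 200.3, 54.0]] [521.53183351 191.12269693  54.        ]
[ 2.56554223 -4.08171586] -4.8190532176767436 0.1875488981556606
[ 2.73183351 -4.37730307] -5.158306678248002 0.18422542119431773
```

Both views agree: the clip centre is at (521.4, 191.3), so I need to shift (+2.6, −4.2). I'll descend to TCP z ≈ 67.

```bash
python3 -m handwheel '[{"travel":[2.6,-4.2,0],"roll":0},{"travel":[2.6,-4.2,-25],"roll":0},{"travel":[2.6,-4.2,-50],"roll":0},{"travel":[2.6,-4.2,-68],"roll":0},{"travel":[2.6,-4.2,-79],"roll":0},{"travel":[2.6,-4.2,-79],"roll":0},{"travel":[2.6,-4.2,-79],"roll":0}]'; python3 w.py w3
```

```text
t: 2.65
eef_pos: [521.8, 190.5, 66.5]
tcp_rot: [-0.196, 1.57, 0.324]
ft_force: [0.8, 0.1, 0.3]
opening: 0.997
2.65 [521.8419642  190.45814928  66.47437453] 0.9966439887884231
```

View pics/w3.png

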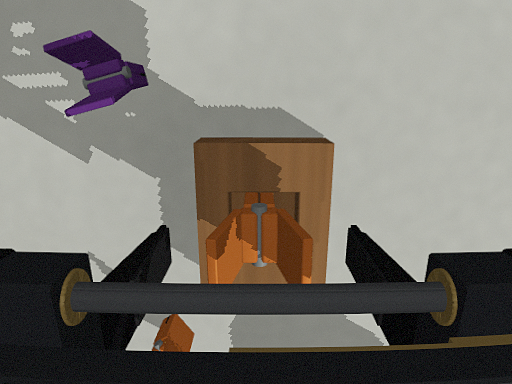

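The clip is centred between the fingers: pin at column 259, finger midpoint about 258. Closing now.

```bash
python3 -m handwheel '[{"travel":[0,0,0],"roll":0},{"travel":[0,0,0],"roll":0},{"travel":[0,0,0],"roll":0},{"travel":[0,0,0],"roll":0},{"travel":[0,0,0],"roll":0},{"travel":[0,0,0],"roll":0},{"travel":[0,0,0],"roll":0},{"travel":[0,0,0],"roll":0}]' 1;python3 -m handwheel '[{"travel":[0,0,0],"roll":0},{"travel":[0,0,0],"roll":0},{"travel":[0,0,0],"roll":0},{"travel":[0,0,0],"roll":0}]'; python3 w.py w4
```

```text
t: 3.5
eef_pos: [522.1, 190.7, 66.7]
tcp_rot: [-0.218, 1.569, 0.303]
ft_force: [0.1, 1.0, 12.6]
opening: 0.384
t: 3.9
eef_pos: [521.9, 191.1, 66.9]
tcp_rot: [0.082, 1.568, 0.602]
ft_force: [-1.6, 3.4, 13.4]
opening: 0.277
3.9 [521.88298609 191.10188793  66.86467379] 0.2771010523649828
```

View pics/w4.png

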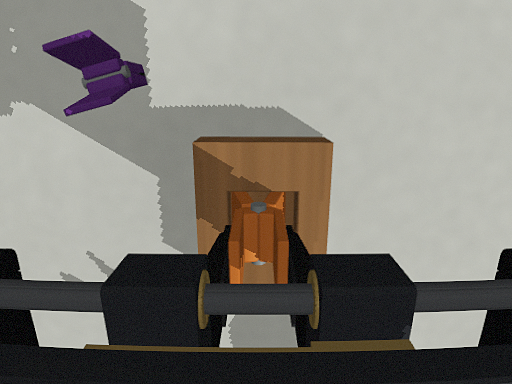

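The clip is fully squeezed (opening 26 mm, against 27 mm with the handles parallel). Lifting.

```bash
python3 -m handwheel '[{"travel":[0,0,5],"roll":0},{"travel":[0,0,15],"roll":0},{"travel":[0,0,30],"roll":0},{"travel":[0,0,50],"roll":0},{"travel":[0,0,75],"roll":0},{"travel":[0,0,110],"roll":0},{"travel":[0,0,140],"roll":0},{"travel":[0,0,140],"roll":0}]'; python3 w.py w5; python3 - <<'E'
from cell import optics
import cv2
a=optics.read_camera('scene')[:,:,::-1]; cv2.imwrite('pics/s5.png',cv2.resize(a[100:290,180:400],None,fx=3,fy=3,interpolation=cv2.INTER_CUBIC))
E
```

```text
t: 4.75
eef_pos: [522.6, 190.7, 209.9]
tcp_rot: [-0.292, 1.564, 0.228]
ft_force: [-0.9, -1.1, -0.9]
opening: 0.273
4.75 [522.64537231 190.67439131 209.93003958] 0.27307039987997167
```

View pics/w5.png

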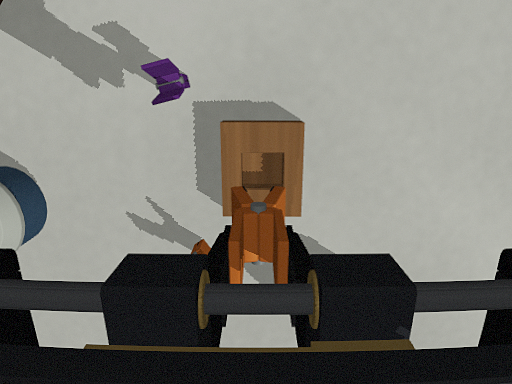

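View pics/s5.png

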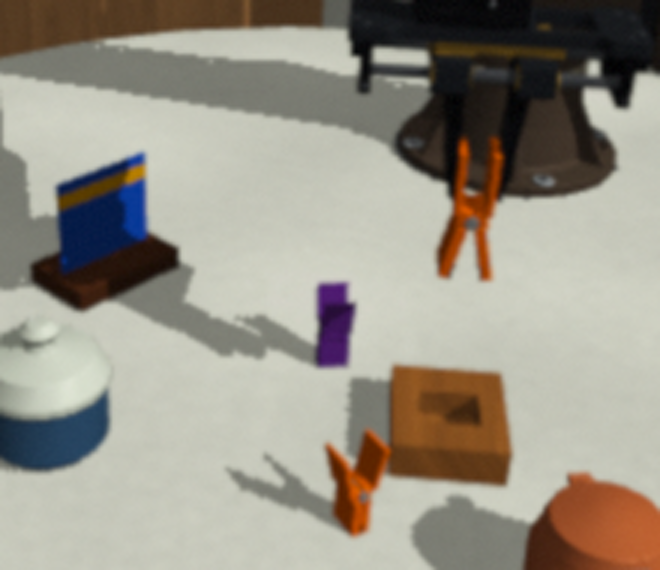

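The clip is held upright with its jaws wide open, and the block is empty. Next I'll go to a hover short of the card along its length, so the wrist camera sees the card edge ahead of the clip.

```bash
python3 -m handwheel '[{"travel":[-8,-30,0],"roll":-4},{"travel":[-18,-72,0],"roll":-10},{"travel":[-30,-114,0],"roll":-16},{"travel":[-41,-156,0],"roll":-22},{"travel":[-52,-198,0],"roll":-28},{"travel":[-63,-240,0],"roll":-34},{"travel":[-74,-282,0],"roll":-38},{"travel":[-82,-310,0],"roll":-38.8}]'
python3 -m handwheel '[{"travel":[-5,-20,0],"roll":0},{"travel":[-11,-46,0],"roll":0},{"travel":[-11,-46,0],"roll":0},{"travel":[-11,-46,0],"roll":0}]'; python3 w.py w6
python3 - <<'E'
from cell import optics
import cv2
a=optics.read_camera('scene')[:,:,::-1]; cv2.imwrite('pics/s6.png',cv2.resize(a[80:270,150:370],None,fx=3,fy=3,interpolation=cv2.INTER_CUBIC))
E
```

```text
t: 5.65
eef_pos: [438.0, -121.6, 204.7]
tcp_rot: [2.942, 1.569, 2.782]
ft_force: [0.3, -0.3, -0.2]
opening: 0.276
t: 6.05
eef_pos: [427.8, -165.6, 204.8]
tcp_rot: [2.688, 1.569, 2.53]
ft_force: [-0.4, 1.1, -0.7]
opening: 0.274
6.05 [ 427.80592968 -165.58931062  204.80759455] 0.2742434713016381
```

View pics/w6.png

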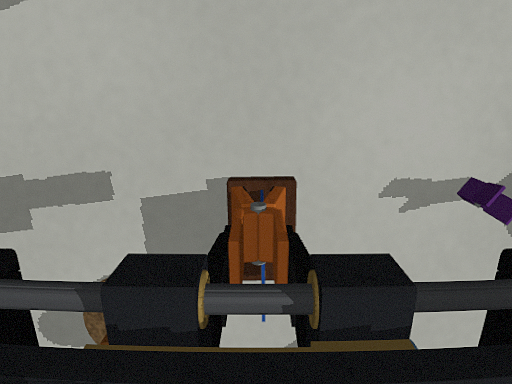

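View pics/s6.png

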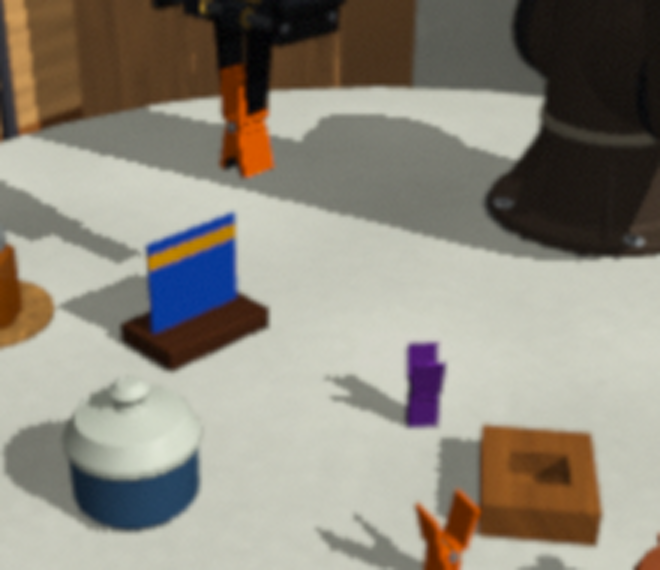

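```bash
python3 - <<'E'
import cv2,numpy as np
a=cv2.imread('pics/w6.png')[170:330,215:310]; cv2.imwrite('pics/w6z.png',cv2.resize(a,None,fx=5,fy=3.7,interpolation=cv2.INTER_CUBIC))
E
```

```text
(no output)
```

View pics/w6z.png

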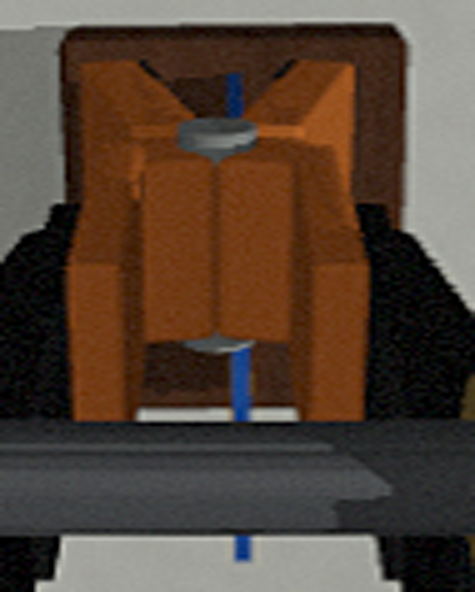

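```bash
python3 - <<'E'
import pickle
from h import *
from cell import env
from scipy.spatial.transform import Rotation as R
p,s=pickle.load(open('pics/w6.pkl','rb'))
f=lambda l:[((u+.5)/5-.5+215,(v+.5)/3.7-.5+170) for u,v in l]
c=atz(p,f([(235,73),(243,560)]),110); print(c.round(1).tolist(),c.mean(0),np.linalg.norm(c[1]-c[0]),np.degrees(np.arctan2(*(c[0]-c[1])[[1,0]])))
e=s['eef_pos']; M=R.from_euler('xyz',s['tcp_rot']).as_matrix(); print('tool y,z',np.degrees(np.arctan2(M[1,1],M[0,1])),np.degrees(np.arctan2(M[1,2],M[0,2])))
zp=e[2]-59+44
q=atz(p,f([(217,124),(219,347)]),zp); print('pin',q.round(1).tolist(),q.mean(0),np.linalg.norm(q[0]-q[1]),np.degrees(np.arctan2(*(q[0]-q[1])[[1,0]])),'rel tool',((q.mean(0)-e)@M).round(1))
h=atz(p,f([(68,262),(370,262)]),zp+49); print('handles far edge',h.round(1).tolist(),((h-e)@M).round(1).tolist())
s=env.state(); print(s['eef_pos'],s['t'])
S=__import__('cell').optics.camera_params('scene')
for o in (c.mean(0),): print('scene px of card edge',proj(S,c),)
print('pin near (scene px)',[( (232+.5)/3+149.5,(127+.5)/3+79.5)],proj(S,q))
E
```

```text
[[423.6, -161.3, 110.0], [546.1, -178.9, 110.0]] [ 484.86145852 -170.09898928  110.        ] 123.7903150475791 171.802062449746
tool y,z 80.9276536150283 -9.072255667974582
pin [[409.8, -162.0, 189.8], [447.1, -167.7, 189.8]] [ 428.44602828 -164.85633976  189.80759455] 37.76981519876744 171.31158977982673 rel tool [15.   0.8  0.5]
handles far edge [[409.2, -174.9, 238.8], [413.3, -149.2, 238.8]] [[-34.0, -12.1, -17.0], [-34.0, 13.9, -17.0]]
[ 428.16753224 -164.89978082  205.14411451] 6.15
scene px of card edge [[234.31608192 147.76057621]
 [198.71989915 161.42743144]]
pin near (scene px) [(227.0, 122.0)] [[236.90780379 118.89633933]
 [226.2603255  122.27453657]]
```

```bash
python3 - <<'E'
import pickle
from h import *
p,s=pickle.load(open('pics/w6.pkl','rb'))
f=lambda l:[((u+.5)/5-.5+215,(v+.5)/3.7-.5+170) for u,v in l]
print('bottom',atz(p,f([(235,73)]),22), 'top', atz(p,f([(240.5,352),(241,415),(243,538),(243,560)]),110).round(1).tolist())
E
```

```text
bottom [[ 447.28648764 -164.06186241   22.        ]] top [[489.8, -170.7, 110.0], [506.1, -173.1, 110.0], [539.8, -178.0, 110.0], [546.1, -178.9, 110.0]]
```

```bash
python3 -m handwheel '[{"travel":[20,-2,0],"roll":0},{"travel":[50,-5,0],"roll":0.3},{"travel":[68,-7,0],"roll":0.3},{"travel":[68,-7,0],"roll":0.3},{"travel":[68,-7,0],"roll":0.3},{"travel":[68,-7,0],"roll":0.3}]'; python3 w.py w7
python3 - <<'E'
from cell import optics,env
import cv2
a=optics.read_camera('scene')[:,:,::-1]; cv2.imwrite('pics/s7.png',cv2.resize(a[80:210,160:280],None,fx=4.5,fy=4.5,interpolation=cv2.INTER_CUBIC))
s=env.state(); print(s['eef_pos'],s['tcp_rot'])
E
```

```text
t: 6.75
eef_pos: [495.6, -171.9, 205.5]
tcp_rot: [2.761, 1.57, 2.61]
ft_force: [0.7, 0.1, -0.3]
opening: 0.27
6.75 [ 495.56928156 -171.92682263  205.52831728] 0.26992046724794494
[ 495.72618611 -172.30526241  205.77939433] [2.35899156 1.57060302 2.20744342]
```

View pics/w7.png

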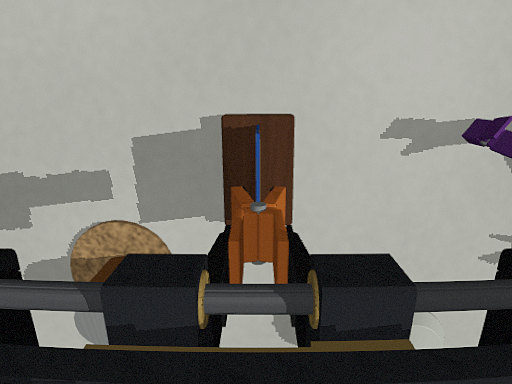

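View pics/s7.png

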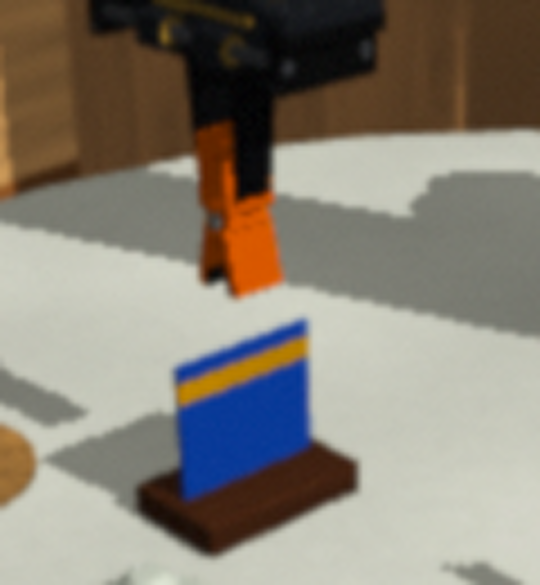

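The card runs straight ahead of the clip: both sit at column 258 in the wrist view. I'll check the jaw height and centring before descending.

```bash
python3 - <<'E'
import pickle,cv2
from h import *
from cell import optics
S=optics.camera_params('scene'); p,s=pickle.load(open('pics/w7.pkl','rb'))
y=np.array([.153,.988,0]); x=np.array([.988,-.153,0]); e=np.array([495.7,-172.2,205.6])
a=cv2.resize(cv2.imread('pics/s7.png'),None,fx=1,fy=1)
o=e+.8*y+.5*x-[0,0,58.9]
# bottom outlines of jaws: inner at +-10, outer at about +-18.5 (a little higher by sin(.225)*9=2)
for sg in (1,-1):
    P=[o+sg*10*y+17*x,o+sg*10*y-17*x,o+sg*18.8*y-17*x+[0,0,2],o+sg*18.8*y+17*x+[0,0,2]]
    q=((proj(S,P)-[160,80]+.5)*4.5-.5); print(q.round().tolist())
    cv2.polylines(a,[q.round().astype(np.int32)],True,(255,255,255),1)
q=((proj(S,[o+17*x+[0,0,44]])-[160,80]+.5)*4.5-.5); cv2.circle(a,tuple(int(v) for v in q[0].round()),4,(255,255,255),1)
cv2.imwrite('pics/s7o.png',a[150:420])
w=cv2.imread('pics/w7.png')[110:290,200:320]; cv2.imwrite('pics/w7z.png',cv2.resize(w,None,fx=5,fy=3.2,interpolation=cv2.INTER_CUBIC))
E
```

```text
[[229.0, 298.0], [275.0, 282.0], [285.0, 283.0], [239.0, 299.0]]
[[208.0, 288.0], [253.0, 272.0], [244.0, 265.0], [198.0, 280.0]]
```

View pics/s7o.png

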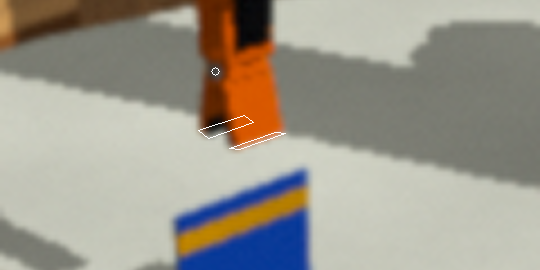

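View pics/w7z.png

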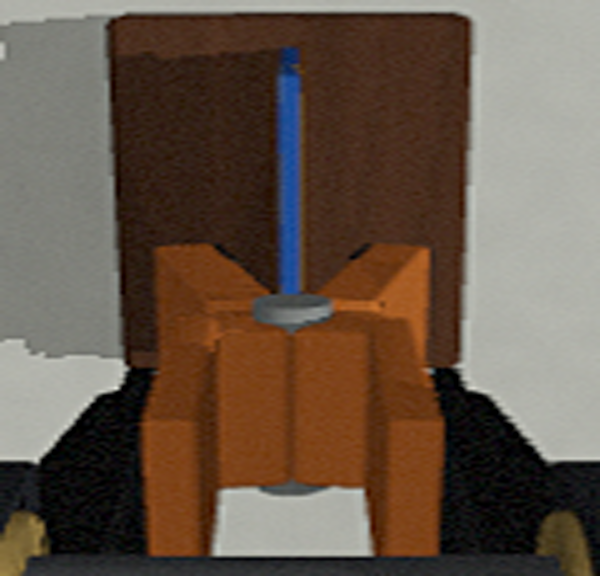

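The model outline fits the picture, and the card sits midway between the jaws. Jaw ends are at about 147 mm, so I'll descend 50 mm to put the edge about 13 mm inside.

```bash
python3 -m handwheel '[{"travel":[0.5,0,-12],"roll":0},{"travel":[0.5,0,-24],"roll":0},{"travel":[0.5,0,-36],"roll":0},{"travel":[0.5,0,-44],"roll":0},{"travel":[0.5,0,-50],"roll":0},{"travel":[0.5,0,-50],"roll":0},{"travel":[0.5,0,-50],"roll":0},{"travel":[0.5,0,-50],"roll":0}]'; python3 w.py w8
python3 - <<'E'
from cell import optics,env
import cv2
from h import *
a=optics.read_camera('scene')[:,:,::-1]; a=cv2.resize(a[90:210,160:280],None,fx=5,fy=5,interpolation=cv2.INTER_CUBIC)
s=env.state(); print(s['t'],s['eef_pos'],s['ft_force'])
S=optics.camera_params('scene')
y=np.array([.153,.988,0]); x=np.array([.988,-.153,0]); o=s['eef_pos']+.8*y+.5*x-[0,0,58.9]
b=a.copy()
for sg in (1,-1):
    P=[o+sg*10*y+17*x,o+sg*10*y-17*x,o+sg*18.8*y-17*x+[0,0,2],o+sg*18.8*y+17*x+[0,0,2]]
    q=((proj(S,P)-[160,90]+.5)*5-.5); cv2.polylines(b,[q.round().astype(np.int32)],True,(255,255,255),1)
cv2.imwrite('pics/s8.png',b)
t=cv2.imread('pics/w8.png')[110:290,200:320]; cv2.imwrite('pics/w8z.png',cv2.resize(t,None,fx=5,fy=3.2,interpolation=cv2.INTER_CUBIC))
E
```

```text
t: 7.65
eef_pos: [497.1, -172.7, 156.0]
tcp_rot: [-0.172, 1.57, -0.323]
ft_force: [-0.0, -0.7, 0.5]
opening: 0.273
7.65 [ 497.0685026  -172.6893863   156.03109414] 0.2729229964089199
7.75 [ 497.00325451 -172.65969144  156.03888749] [ 0.3386948   0.27556691 -0.53711179]
```

View pics/s8.png

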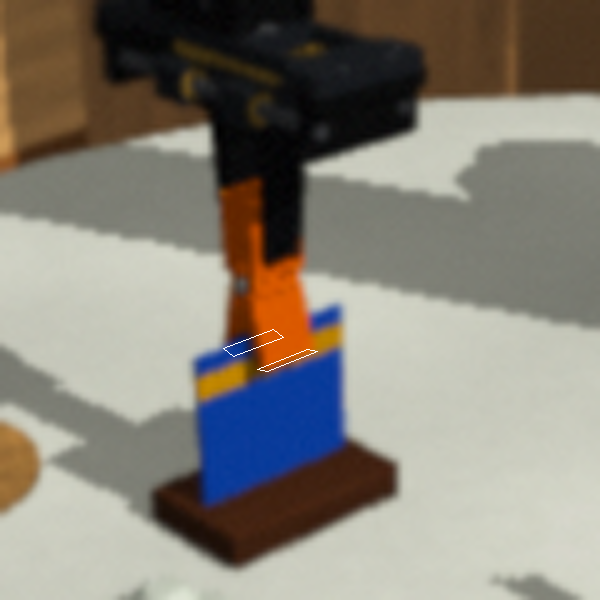

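View pics/w8z.png

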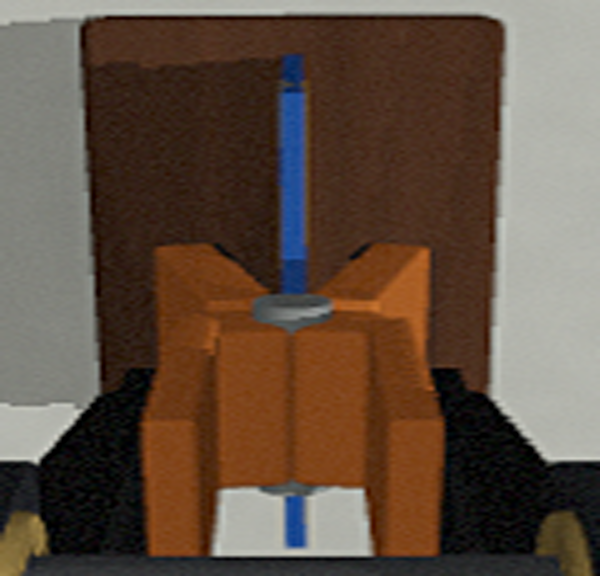

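The jaws straddle the card, which is at column 293 against the pin at 292, with no contact force. I'll go 1.5 mm deeper for margin and let it settle.

```bash
python3 -m handwheel '[{"travel":[-0.5,0.3,-1.5],"roll":0},{"travel":[-0.5,0.3,-1.5],"roll":0},{"travel":[-0.5,0.3,-1.5],"roll":0},{"travel":[-0.5,0.3,-1.5],"roll":0},{"travel":[-0.5,0.3,-1.5],"roll":0},{"travel":[-0.5,0.3,-1.5],"roll":0}]'; python3 w.py w9
python3 - <<'E'
from cell import optics,env
import cv2,numpy as np
w=cv2.imread('pics/w9.png')[110:290,200:320]; w=cv2.resize(w,None,fx=3,fy=3)
t=optics.read_camera('top')[:,:,::-1]; t=cv2.resize(t[120:260,100:420],None,fx=2.4,fy=2.4)
cv2.imwrite('pics/t9.png',t); cv2.imwrite('pics/w9z.png',w); s=env.state(); print(s['eef_pos'],s['ft_force'],s['opening'],s['t'])
E
```

```text
t: 8.35
eef_pos: [496.4, -172.3, 154.2]
tcp_rot: [1.812, 1.571, 1.661]
ft_force: [0.0, -0.4, -0.4]
opening: 0.275
8.35 [ 496.35246611 -172.29454823  154.15903558] 0.27510603736615113
[ 496.35837568 -172.28717223  154.17851782] [-0.23951075 -0.25276907 -0.79347933] 0.277086273900836 8.45
```

View pics/w9z.png

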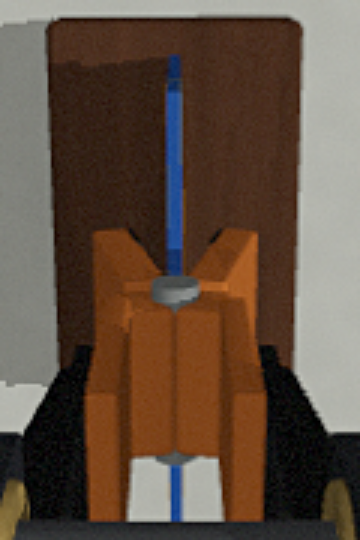

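View pics/t9.png

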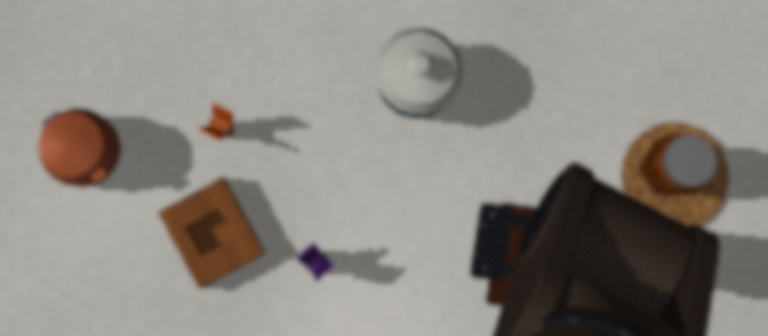

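The wrist view shows the card line (column 175) on the clip's centreline. The top view shows the bystanders in place and the block empty. Handing in.

```bash
python3 -c "
from cell import job
print(job.job_done())"
```

```text
the job is handed in; nothing more can be done
None
```

I squeezed the orange clip fully, lifted it straight out of the block and carried it over the table. It is now held open around the middle of the card's top edge, still squeezed in the gripper. The job was handed in at about 8.5 s.

- **Opening:** the gripper reads 26 mm, against 27 mm for fully squeezed handles, so the jaws are at or close to their stop.
- **Contact:** the wrist force was under 1 N, so nothing suggests a jaw is touching the card.
- **Centring:** the wrist view shows the card on the clip's centreline to within about 1 mm. The clip is within about 1–2 mm of the middle of the edge.
- **Depth:** the edge is an estimated 14–15 mm inside the jaws. I worked this out from the arm's height and a scene-camera overlay taken 1.5 mm higher, so it is good to about 2 mm.
- **Surroundings:** the last top view shows the butter bell, sugar bowl and jar where they were. The card holder was half hidden behind the arm in that view, but the wrist view and force readings show no sign that it was pushed.

No check failed. The one disagreement was that the arm stood about 5 mm off the position I had commanded on its way to the clip; I corrected that before gripping.

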